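# Lock a box in its glue-up jig with the tapered cam peg

### The arm

A 7-joint arm with a two-finger parallel gripper is mounted at the origin on the work surface. World frame = base frame: x ahead of the robot, y to its left, z up, the work surface at z = 0. Lengths are in m, angles in rad, forces in N, time in s.
With the tool pointing down it reaches from about 0.4 to 0.85 m from the base axis. Payload 10.4 kg.
Tool frame: the origin (TCP) lies where the fingers leave the gripper's body, on its centre line; the fingertips stand 73 mm ahead of it and the grasp point (between the pads) lies 54 mm ahead of it; z points along the fingers, y is the line along which they close (so a half turn about z gives the same grasp; the last joint's range is limited). The gripper opens to 85 mm and grips with 20 to 120 N. Pads are 22 mm wide; open, the fingers measure 114 mm over their backs; the gripper's body (76 mm by 85 mm) begins 54 mm behind the grasp point. The pads swing forward as they close: fully open they stand 13 mm farther back than shut.
Start: joints at [1.221, 0.332, -0.065, 1.46, 0.022, 1.35, -0.088], TCP at [0.201, -0.592, 0.304] pointing down, gripper open.
Joint ranges: [-2.6, 2.6], [-0.5, 2.12], [-1.47, 1.34], [0.16, 2.42], [-1.27, 4.41], [0.06, 2.06], [-2.6, 2.6]. Speed limits (rad/s): [2.22, 2.22, 2.79, 2.79, 3.14, 3.14, 3.14].

### API

Orientations are given as a unit quaternion [x, y, z, w].
In Python, from workcell import manip, camera gives the robot as it stands. The module is installed in compiled form; this text tells all that it offers.
- The arm moves only by the shell command python3 -m creep 'ROWS' [OPENING] [FORCE]. ROWS is JSON, a list of rows, each a list of 2 entries, a list of its own where there are three numbers: the shift along the tool's x, y, z in mm, then the turn about the tool's z in rad. In form: [[[tx, ty, tz], twist], ...]. A call has 1 to 5 rows; each row is the pose to reach, as a shift and turn from the pose commanded when the call began, along the tool's axes at that moment; what a row does not reach only later rows make up. A row lasts 1/12 s, in which the tool goes at most 41.7 mm and 7.16 degrees, less where a joint would pass 70% of its speed; a pose out of reach is approached as far as the arm can. A call with a gripper value outside its range is refused whole. OPENING is the opening, from 0 (shut) to 1 (fully open), set as the call begins (- or left out, the last holds). The fingers move at their own pace and stop on an object; FORCE is the grip in N (left out, the last holds). Time passes only in rows, so rows that repeat a pose let the fingers close. It gives the time, the measured TCP pose, the force, the opening and the grip force at its end, in the units of the state.
- manip.get_obs(): the state, without advancing time (a new reading comes with each control period).
- camera(name): name is "scene" or "top" or "wrist"; returns a dict with "pixels" (480x640x3 uint8, red, green, blue), "z_map" (480x640 float32, m along the optical axis (not along the pixel's ray), 0 where there is no reading), "fx", "fy", "cx", "cy" (pixels), "extrinsics" (4x4, takes a point from world to camera coordinates). Camera axes: x right, y down, z forward; pixel columns grow to the right and rows downward; lengths in m; the calibration is good to about 2 mm. A picture is of the moment at which its call begins.
- manip.hand_in(): hands the job in; it is judged then, once.
The state is a dict: "clock": time; "joint_pos": joint angles; "joint_velocities": joint speeds; "tau": joint torques, N m; "position": TCP position; "ee_rot": TCP orientation; "ft_force": force on the tool from outside, world axes, zero at the start; "torque": the same for the moment, N m; "grip_width": opening from 0.0 (shut) to 1.0 (fully open); "grasp_force": force on a finger pad.
Only numpy, scipy, OpenCV 4.12 (cv2) and the standard library are available. Lean on these libraries where they do the work, as an engineer would, in place of code of your own. Each camera call takes 0.05 s, during which the arm holds its last target. There are 200 camera calls.

### The job

A freshly glued box stands in the wooden jig: take the red-handled cam peg out of its grey stand and set it into the tapered brass hole of the jig with its arm still clear of the blue pressing bar. Then, pressing it steadily down with about 15 N (never over 25 N), turn it until its arm has pushed the bar's felt well up against the box, a few mm beyond first touch, so that the taper wedges and the bar stays against the box after you let go. Keep the peg upright all the time and leave the other things on the bench where they are.

Things in the scene. Friction and masses are not known exactly. Their poses are not given: they have to be found in the camera images.
- peg_grip (a point): Cam peg, 120 mm tall, about 70 g, upright in a grey stand (64 mm square, 58 mm tall). From the top: red handle 42 x 14 x 58 mm, gripped across its 14 mm (along this point's y); brown collar 39 mm wide, 12 mm thick; pale taper 50 mm long, 30 mm wide under the collar, 14 mm at the tip (9 degrees each side). Point: on the axis in the handle, 98 mm above the tip; x along the peg's arm, z up.
- cam_end (a point): End of the peg's brown arm (12 mm thick, level with the collar): centre of its round end of radius 5 mm, 60 mm from the peg's axis along x, 42 mm below peg_grip.
- peg_tip (a point): Middle of the peg's lower end; axes as for peg_grip.
- hole_mouth (a point): Top centre of a pale socket block 44 mm square, 62 mm above the table. In it a brass sleeve, tapered hole 44 mm deep, 28 mm wide at its mouth, stands 0 to 14 mm proud of the block (not measured: feel for it). z up, x level to the blue bar. Seated, the peg has peg_grip 54 to 68 mm above this point and its arm's underside 6 to 20 mm above. Off-centre by 1 or 2 mm it hangs on one wall until eased sideways.
- pad_back (a point): Top middle of the near face of the blue bar (134 mm long across x, top 91 mm above the table), 24 mm from the hole's axis while slack; moves along x with the bar. Arm's angle from x, on either side alike: 90 to 110 degrees clear of the bar, 72 touches it, 62 felt on the box, 59 felt well squeezed, 54 bar at its stop. Turned without a firm press (12 N or more), the peg springs back when let go.
- pad (a joint): Travel of the blue bar towards the box in m: 0 slack (springs push it back there with 3 N rising to 8 N), 0.009 its green felt just touches the box, 0.012 the felt is well squeezed, 0.016 at its stop.
- socket (a joint): Sinking of the socket block on its rubber in m, 0 unloaded: 0.001 per 25 N of downward press, so it tells the press.
- glue: Bystander: white glue bottle with orange cap, 52 mm wide, 130 mm tall; origin under its centre.
- box: Bystander: small open wooden box 80 x 80 x 40 mm; origin under its centre.
- brush: Bystander: glue brush 150 mm long lying on the table.
- tin: Bystander: metal tin 60 mm wide, 50 mm tall; origin under its centre.
Things that resemble listed ones, but are neither listed nor needed, are in the scene too. There is more than one size of the part that bears peg_grip; the job needs the smallest.

How it is judged:
On the way, in this order (a step that is already met when the one before it is completed fails the run):
1. the peg is down in the tapered hole (tip at least 25 mm below the top of the block) with the bar still slack (z of peg_tip in the frame of hole_mouth below -0.025 m and horizontal distance between peg_tip and hole_mouth below 0.007 m and value of joint pad below 0.0015 m), for 0.2 s.
2. the bar's felt is against the box (value of joint pad above 0.009 m), for 0.2 s.
At the end, for the whole second after the job is handed in: The bar's felt is against the box (bar travel over 9 mm) and stays so with the peg let go; the peg stands in the hole, tip at least 26 mm below the top of the block, within 0.1 rad of upright, its handle within 8 mm of the hole's axis (value of joint pad above 0.009 m and z of peg_tip in the frame of hole_mouth below -0.026 m and horizontal distance between peg_grip and hole_mouth below 0.008 m and angle between peg_grip's own z axis and vertical below 0.1 rad); the robot touches nothing.
It fails at once if the peg is pressed down with over 25 N (socket sinks over 1 mm) (value of joint socket above 0.001 m).
It fails at once if the peg tips by more than 0.35 rad (angle between peg_grip's own z axis and vertical above 0.35 rad).
It fails at once if a bystander is moved by more than 20 mm (distance of any of glue, box, brush, tin from where it was at the start of the episode above 0.02 m).
It also fails if it takes over 72 s, if anything falls off the work surface, if the arm or the gripper's body presses on something with over 40 N, if the wrist force passes 120 N, or if a joint passes its speed limit or range.

## Working session

There is one attempt and no reset: what is moved stays moved. The work goes in short steps, Python scripts to look and compute and a shell command to move; the robot and the scene stay as the last step left them, time stands still between calls to the robot, and variables do not carry over. Pictures are saved under pics/ and viewed, at most 10 in all, crops included, and the job is handed in when it is done.

```bash
mkdir -p pics
cat > h.py <<'E'
import numpy as np, cv2
from workcell import manip, camera
def snap(name,tag):
    c=camera(name); cv2.imwrite(f'pics/{tag}.png',c['pixels'][:,:,::-1]); np.savez(f'pics/{tag}.npz',**c); return c
def cloud(c):
    z=c['z_map']; v,u=np.mgrid[:480,:640]
    p=np.stack([(u-c['cx'])/c['fx']*z,(v-c['cy'])/c['fy']*z,z],-1)
    E=np.array(c['extrinsics']); w=(p-E[:3,3])@E[:3,:3]
    w[z==0]=np.nan; return w
E
python3 - <<'E'
from h import *
for n in ('scene','top'): snap(n,n+'0')
print(manip.get_obs())
E
```

```text
{'clock': 0.1, 'joint_pos': array([ 1.22139387,  0.33280378, -0.06470516,  1.46086577,  0.02160675,
        1.34990781, -0.08848596]), 'joint_velocities': array([ 0.00052756, -0.00079857, -0.00154058, -0.00045934, -0.00019762,
       -0.00059905,  0.00070357]), 'tau': array([ 1.46059345e-03, -6.26748276e+01,  4.90091240e-02, -3.92432857e+01,
        1.62096246e-02,  6.94200877e-03, -1.80382003e-07]), 'position': array([ 0.20055703, -0.59168441,  0.30319448]), 'ee_rot': array([ 9.86676254e-01,  1.62694666e-01, -1.36284094e-04, -6.29913467e-04]), 'ft_force': array([ 0.96236043,  0.11140255, -0.09690484]), 'torque': array([-0.01326608, -0.00646972,  0.00505065]), 'grasp_force': 0.0, 'grip_width': 0.9992383589544499}
```

View pics/scene0.png

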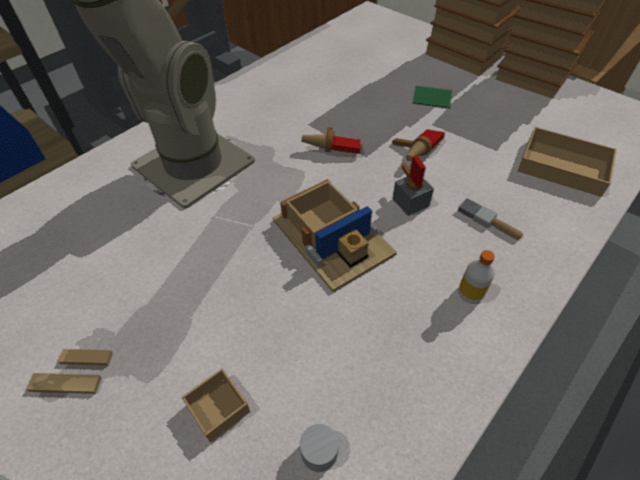

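View pics/top0.png

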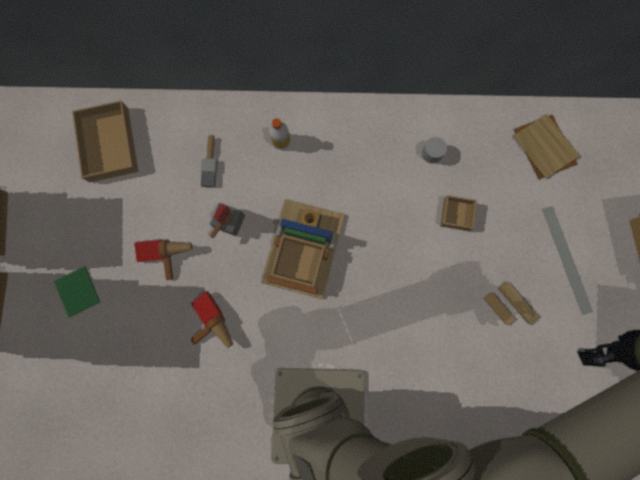

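The scene view shows the jig at (335,235), its socket at (352,245), and the upright peg in its stand at (413,185). In the top view the stand is at (228,217), the socket at (311,217) and the blue bar at (307,231). The larger pegs lie at (160,252) and (210,318).

Run:
```python
from h import *
for t in ('top0','scene0'):
    c=dict(np.load(f'pics/{t}.npz')); w=cloud(c); hsv=cv2.cvtColor(c['pixels'],cv2.COLOR_RGB2HSV)
    H,S,V=[hsv[...,i].astype(int) for i in range(3)]
    red=((H<6)|(H>174))&(S>150)&(V>60); blue=(H>105)&(H<125)&(S>130)
    reg=(w[...,0]>.4)&(w[...,0]<.8)&(abs(w[...,1])<.4)
    def desc(n,m):
        p=w[m]; 
        if len(p)<5: print(t,n,len(p));return
        print(t,n,len(p),'med',np.median(p,0).round(3),'lo',np.percentile(p,2,axis=0).round(3),'hi',np.percentile(p,98,axis=0).round(3))
        q=p[:,:2]-p[:,:2].mean(0); l,vv=np.linalg.eigh(q.T@q); print('   ang',np.degrees(np.arctan2(vv[1,1],vv[0,1])).round(1))
    desc('red top',red&reg&(w[...,2]>.10)); desc('blue top',blue&reg&(w[...,2]>.084)); desc('blue all',blue&reg)
    if t=='top0':
        print('E',c['fx'],c['extrinsics'].round(3).tolist())
        for (v,u) in [(217,311),(217,320),(231,307),(216,222),(212,222),(232,213),(225,225),(222,236),(208,310),(213,303)]: print(u,v,w[v,u].round(3),c['pixels'][v,u])
        m=cv2.resize(c['pixels'][180:300,170:350],None,fx=4.4,fy=4.4,interpolation=cv2.INTER_CUBIC)
        cv2.imwrite('pics/crop_top.png',m[:,:,::-1])
```

```text
top0 red top 65 med [0.5   0.259 0.128] lo [0.483 0.248 0.125] hi [0.516 0.269 0.132]
   ang 151.5
top0 blue top 225 med [0.469 0.044 0.092] lo [ 0.453 -0.014  0.087] hi [0.485 0.103 0.096]
   ang 76.5
top0 blue all 226 med [0.469 0.044 0.092] lo [ 0.453 -0.014  0.087] hi [0.485 0.103 0.096]
   ang 76.5
E 462.24098903423095 [[0.025, -1.0, -0.009, -0.009], [-0.984, -0.023, -0.179, 0.457], [0.178, 0.014, -0.984, 1.185], [0.0, 0.0, 0.0, 1.0]]
311 217 [0.512 0.034 0.033] [61 51 34]
320 217 [0.515 0.01  0.021] [52 46 39]
307 231 [0.462 0.041 0.091] [38 52 79]
222 216 [0.492 0.256 0.109] [57 31 29]
222 212 [0.499 0.253 0.124] [77 39 34]
213 232 [0.457 0.285 0.075] [99 71 51]
225 225 [0.48  0.259 0.056] [55 53 53]
236 222 [0.488 0.23  0.058] [52 53 48]
310 208 [0.543 0.039 0.01 ] [112  98  69]
303 213 [0.516 0.055 0.059] [112  88  55]
scene0 red top 153 med [0.5   0.254 0.124] lo [0.483 0.243 0.101] hi [0.518 0.269 0.129]
   ang 147.9
scene0 blue top 491 med [0.472 0.038 0.09 ] lo [ 0.452 -0.02   0.085] hi [0.491 0.101 0.093]
   ang 76.5
scene0 blue all 1164 med [0.473 0.027 0.078] lo [ 0.453 -0.022  0.024] hi [0.493 0.101 0.093]
   ang 76.2
```

View pics/crop_top.png

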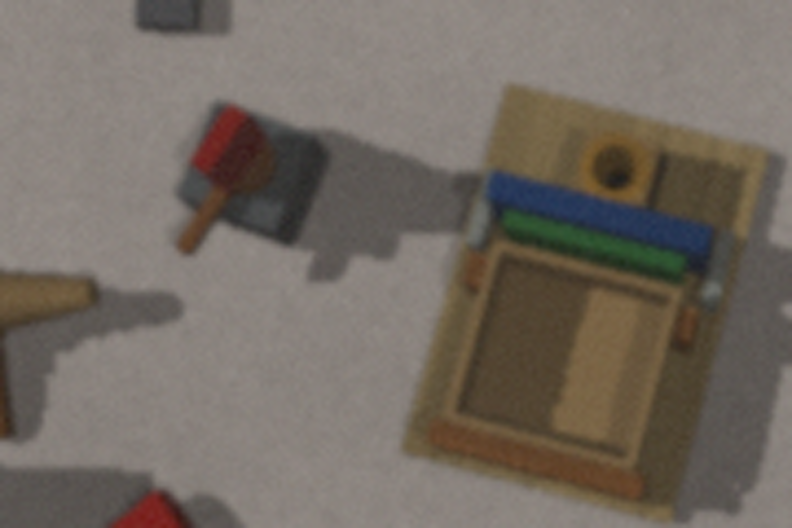

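The crop confirms the peg's arm points lower-left, at a yaw of about 150°. The bar runs at 76°, so the hole's x axis is at about 166°. I'll head to the peg while turning the tool.

```bash
cat >> h.py <<'E'
from scipy.spatial.transform import Rotation as R
def go(xyz,yaw_deg):
    o=manip.get_obs(); r=R.from_quat(o['ee_rot']).as_matrix(); y=np.arctan2(r[1,0],r[0,0])
    d=r.T@(np.array(xyz)-o['position'])*1000
    t=-((np.radians(yaw_deg)-y+np.pi)%(2*np.pi)-np.pi)
    print('pos',o['position'].round(4),'yaw',np.degrees(y).round(1),'q',o['joint_pos'].round(2),'shift',d.round(1),'|%.0f|'%np.linalg.norm(d),'twist',t.round(3),'F',o['ft_force'].round(1),'t',round(o['clock'],1))
E
python3 -m creep '[[[34,-21,0],-0.12],[[68,-42,0],-0.24],[[102,-63,0],-0.36],[[136,-84,0],-0.48],[[170,-105,0],-0.6]]' 1 60
python3 -c "
from h import *
go([.48,-.2,.3],150);go([.49,.2,.3],150)"
```

```text
clock: 0.52
position: [0.3287, -0.4361, 0.3037]
ee_rot: [0.893, 0.45, -0.0, -0.0]
ft_force: [0.7, -0.5, 0.5]
grip_width: 1.0
grasp_force: 0.0
pos [ 0.3287 -0.4361  0.3037] yaw 53.4 q [ 1.07  0.17 -0.26  1.66  0.05  1.31  0.17] shift [279.8 -19.2   3.7] |280| twist -1.685 F [ 0.7 -0.5  0.5] t 0.5
pos [ 0.3287 -0.4361  0.3037] yaw 53.4 q [ 1.07  0.17 -0.26  1.66  0.05  1.31  0.17] shift [ 607.  -249.4    3.7] |656| twist -1.685 F [ 0.7 -0.5  0.5] t 0.5
```

```bash
python3 -m creep '[[[40,-3,0],-0.12],[[80,-6,0],-0.24],[[120,-8,0],-0.36],[[160,-11,0],-0.48],[[200,-14,0],-0.6]]'
python3 -c "
from h import *
go([.49,.2,.3],150)"
```

```text
clock: 0.93
position: [0.4373, -0.2677, 0.3038]
ee_rot: [0.72, 0.693, -0.0, -0.0]
ft_force: [0.8, -0.4, -0.5]
grip_width: 0.998
grasp_force: 0.0
pos [ 0.4373 -0.2677  0.3038] yaw 87.8 q [ 0.89  0.11 -0.46  1.73  0.05  1.31  0.38] shift [469.4  34.8   3.7] |471| twist -1.085 F [ 0.8 -0.4 -0.5] t 0.9
```

```bash
python3 -m creep '[[[40,3,0],-0.1],[[80,6,0],-0.2],[[120,9,0],-0.3],[[160,12,0],-0.4],[[200,15,0],-0.5]]'
python3 -c "
from h import *
go([.49,.2,.3],150)"
```

```text
clock: 1.35
position: [0.4602, -0.0685, 0.3038]
ee_rot: [0.527, 0.85, -0.0, 0.0]
ft_force: [0.6, -0.1, -0.9]
grip_width: 0.997
grasp_force: 0.0
pos [ 0.4602 -0.0685  0.3038] yaw 116.4 q [ 0.71  0.01 -0.65  1.83  0.01  1.3   0.51] shift [227.3 146.1   3.6] |270| twist -0.586 F [ 0.6 -0.1 -0.9] t 1.4
```

```bash
python3 -m creep '[[[34,22,0],-0.12],[[68,44,0],-0.24],[[102,66,0],-0.36],[[136,88,0],-0.48],[[170,110,0],-0.586]]'
python3 - <<'E'
from h import *
c=snap('wrist','w1'); snap('top','top1'); go([.5,.258,.3],150)
print(np.linalg.inv(c['extrinsics']).round(3))
E
```

```text
clock: 1.77
position: [0.4842, 0.1324, 0.304]
ee_rot: [0.259, 0.966, -0.0, 0.0]
ft_force: [1.2, -0.9, -0.6]
grip_width: 0.997
grasp_force: 0.0
pos [0.4835 0.1376 0.3041] yaw 150.5 q [ 0.45  0.14 -0.88  1.74  0.11  1.31  0.61] shift [ 44.9 112.9   4.5] |122| twist 0.008 F [-0.3 -0.3  0.3] t 1.9
[[ 0.499  0.82   0.28   0.412]
 [ 0.866 -0.473 -0.161  0.174]
 [ 0.     0.323 -0.947  0.374]
 [ 0.     0.     0.     1.   ]]
```

View pics/w1.png

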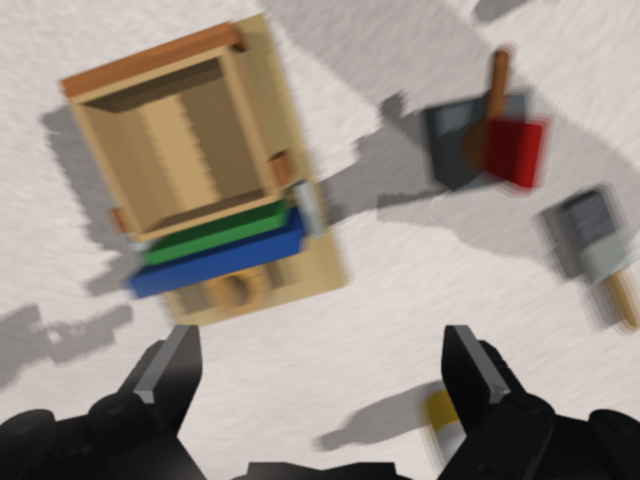

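The wrist view, slightly blurred, shows the peg handle at (515,152), its arm at (500,70), the stand at (478,140), the brass hole at (238,290) and the bar at (220,255). I'll measure all of these from a fresh, settled frame.

```bash
cat > meas.py <<'E'
from h import *
import sys
def hand(m,w):
    p=w[m]; p=p[np.isfinite(p).all(1)]
    return p
def ang(p):
    (c,s,a)=cv2.minAreaRect((p[:,:2]*1000).astype(np.float32)); b=cv2.boxPoints((c,s,a)); e=[b[1]-b[0],b[2]-b[1]]; e=max(e,key=np.linalg.norm)
    return np.array(c)/1000,np.round(s,1),np.degrees(np.arctan2(e[1],e[0]))%180
tag=sys.argv[1]; c=snap('wrist',tag); w=cloud(c); hsv=cv2.cvtColor(c['pixels'],cv2.COLOR_RGB2HSV)
H,S,V=[hsv[...,i].astype(int) for i in range(3)]
ok=(w[...,0]>.4)&(w[...,0]<.6)&(w[...,1]<.33)&(w[...,1]>-.06)
red=((H<6)|(H>174))&(S>150)&ok&(w[...,2]>.06)
p=hand(red,w)
if len(p)>30:
    zt=np.percentile(p[:,2],98); t=p[p[:,2]>zt-.006]; print('handle top z',zt.round(4),len(t),*ang(t))
arm=(H>4)&(H<20)&(S>90)&ok&(w[...,2]>.066)&(w[...,2]<.085)&(w[...,1]>.2); a=hand(arm,w)
if len(a)>30: print('arm/collar',len(a),a[:,2].mean().round(4),*ang(a))
p=hand((H>105)&(H<125)&(S>130)&ok,w)
if len(p)>30: t=p[p[:,2]>np.percentile(p[:,2],95)-.006]; print('bar top',np.median(t[:,2]).round(4),len(t),*ang(t))
# socket: points above .05 near (.512,.036)
n=np.hypot(w[...,0]-.512,w[...,1]-.036)<.03; q=hand(n&(w[...,2]>.045)&(S>60)&~((H>100)&(H<130)),w)
if len(q)>30:
    hist=np.histogram(q[:,2],bins=np.arange(.045,.1,.003)); print('socket z hist',hist[0])
    zt=np.percentile(q[:,2],97); t=q[q[:,2]>zt-.004]; print('ring',zt.round(4),len(t),*ang(t),cv2.minEnclosingCircle((t[:,:2]*1000).astype(np.float32)))
    b=q[abs(q[:,2]-.062)<.003]; 
    if len(b)>20: print('block top',len(b),*ang(b))
go([.5,.258,.3],150)
E
python3 meas.py w2
```

```text
handle top z 0.1292 1636 [0.50003226 0.25781589] [12.9 40.9] 149.34134
arm/collar 1761 0.07 [0.47839117 0.26662183] [18.6 80.6] 135.63176
bar top 0.0908 3645 [0.47044974 0.04576833] [131.4  17.8] 76.32894
socket z hist [ 99 106 121 135 133 582 865   5   0   0   0   0   0   0   0   0   0   0]
ring 0.0651 1352 [0.50607837 0.03585053] [44.9 38. ] 76.952965 ((507.46234130859375, 35.62675857543945), 27.88311767578125)
block top 1404 [0.5064068  0.03579088] [44.8 37.8] 76.28601
pos [0.4839 0.1341 0.3037] yaw 150.1 q [ 0.45  0.14 -0.87  1.74  0.11  1.31  0.61] shift [ 47.8 115.5   3.9] |125| twist 0.002 F [ 0.1 -1.  -0.3] t 1.9
```

Handle top z is 0.129 and measures 13 x 41 mm, which matches the size given. It is at (0.500, 0.258) with yaw 149°. The bar top at 0.091 also matches. Next I go above the peg and look again from there.

```bash
python3 -m creep '[[[14,34,0],0.01],[[28,68,0],0.01],[[42,102,0],0.01],[[47,115,20],0.01],[[47,115,50],0.01]]' 0.7; python3 -m creep '[[[0,0,0],0]]'; python3 meas.py w3
```

```text
clock: 2.33
position: [0.5024, 0.2574, 0.2553]
ee_rot: [0.265, 0.964, 0.002, 0.001]
ft_force: [0.5, -0.6, -0.2]
grip_width: 0.704
grasp_force: 0.0
clock: 2.42
position: [0.5004, 0.2522, 0.2487]
ee_rot: [0.266, 0.964, -0.002, -0.003]
ft_force: [-0.3, -0.6, -1.1]
grip_width: 0.701
grasp_force: 0.0
handle top z 0.129 1815 [0.49810846 0.26039236] [13.2 36.1] 149.20717
arm/collar 2511 0.07 [0.47948196 0.27001245] [37.5 81.2] 152.04063
socket z hist [172 194 208 222 204 393 595   0   0   0   0   0   0   0   0   0   0   0]
ring 0.0648 919 [0.50738513 0.03568046] [46.2 33.4] 77.644394 ((508.24786376953125, 35.51891326904297), 27.950477600097656)
block top 1029 [0.50730823 0.03532957] [46.9 33.4] 77.64443
pos [0.5012 0.2518 0.2513] yaw 149.1 q [ 0.19  0.36 -0.9   1.66  0.29  1.27  0.27] shift [  4.4   4.5 -48.7] |49| twist -0.016 F [ 0.  -1.2  1.1] t 2.5
```

```bash
python3 -m creep '[[[5,5,15],0],[[5,5,30],0],[[5,5,30],0],[[5,5,30],0]]'; python3 -c "
from h import *
go([.4995,.2585,.163],149.3)"
```

```text
clock: 2.8
position: [0.5008, 0.2592, 0.2249]
ee_rot: [0.267, 0.964, -0.0, 0.0]
ft_force: [-0.1, -0.9, 0.3]
grip_width: 0.698
grasp_force: 0.0
pos [0.5008 0.2592 0.2249] yaw 149.0 q [ 0.17  0.39 -0.89  1.69  0.32  1.22  0.24] shift [ 0.8 -1.3 61.9] |62| twist -0.005 F [-0.1 -0.9  0.3] t 2.8
```

```bash
python3 -m creep '[[[1,-1,20],-0.005],[[1,-1,40],-0.005],[[1,-1,55],-0.005],[[1,-1,62],-0.005],[[1,-1,62],-0.005]]'; python3 -m creep '[[[0,0,0],0],[[0,0,0],0],[[0,0,0],0],[[0,0,0],0],[[0,0,0],0]]' 0 60;python3 -m creep '[[[0,0,0],0],[[0,0,0],0],[[0,0,0],0]]' ;  python3 -c "
from h import *
go([.4995,.2585,.163],149.3)"
```

```text
clock: 3.22
position: [0.4992, 0.2593, 0.1619]
ee_rot: [0.264, 0.964, -0.0, -0.0]
ft_force: [0.2, 0.3, 0.3]
grip_width: 0.698
grasp_force: 0.0
clock: 3.63
position: [0.4993, 0.2603, 0.163]
ee_rot: [0.264, 0.965, 0.0, 0.001]
ft_force: [-1.0, -0.8, 7.2]
grip_width: 0.156
grasp_force: 58.8
clock: 3.88
position: [0.4993, 0.2603, 0.163]
ee_rot: [0.264, 0.965, 0.0, 0.001]
ft_force: [-1.2, -1.2, 6.0]
grip_width: 0.155
grasp_force: 58.8
pos [0.4993 0.2603 0.163 ] yaw 149.4 q [ 0.14  0.46 -0.86  1.75  0.38  1.11  0.19] shift [-1.1 -1.5 -0. ] |2| twist 0.002 F [-1.2 -1.2  6. ] t 3.9
```

```bash
python3 -m creep '[[[0,0,-10],0],[[0,0,-30],0],[[0,0,-60],0],[[0,0,-90],0],[[0,0,-112],0]]' 0 100;python3 -m creep '[[[0,0,0],0],[[0,0,0],0],[[0,0,0],0]]' ;  python3 -c "
from h import *
o=manip.get_obs();print(o['grip_width'],o['grasp_force'],o['torque'])
go([.507,.038,.275],66)
snap('wrist','w4')
"
```

```text
clock: 4.3
position: [0.4988, 0.2607, 0.277]
ee_rot: [0.263, 0.965, 0.001, 0.001]
ft_force: [0.8, 0.9, -0.4]
grip_width: 0.148
grasp_force: 97.3
clock: 4.55
position: [0.4986, 0.2599, 0.2735]
ee_rot: [0.264, 0.965, -0.0, -0.0]
ft_force: [0.4, -1.0, -0.4]
grip_width: 0.15
grasp_force: 97.4
0.15040330734766033 97.35350489616394 [ 0.01400496 -0.02601124  0.03237434]
pos [0.4986 0.2599 0.2735] yaw 149.4 q [ 0.19  0.34 -0.91  1.64  0.28  1.3   0.27] shift [-120.1 -186.7   -1.4] |222| twist 1.456 F [ 0.4 -1.  -0.4] t 4.5
```

View pics/w4.png

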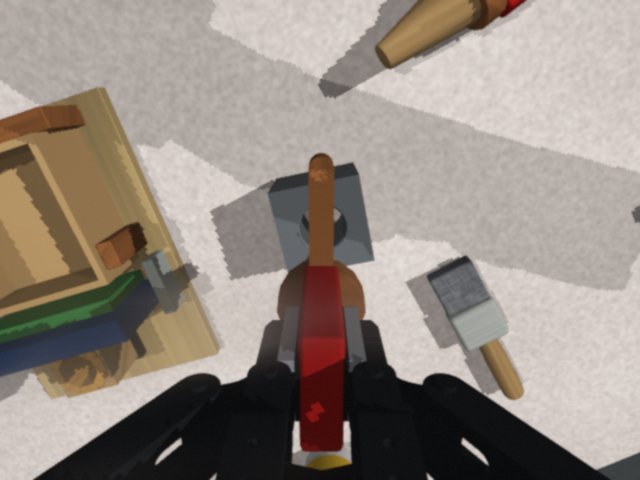

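The peg is held upright and centred: handle at (322,340), arm end at (320,165). The empty stand is at (320,215). I'll carry it to a place short of the hole where the wrist camera can see the brass mouth.

```bash
python3 -m creep '[[[-15,-24,0],0.12],[[-30,-48,0],0.24],[[-45,-72,0],0.36],[[-60,-96,0],0.48],[[-75,-120,0],0.6]]'; python3 -c "
from h import *
go([.479,-.026,.275],66)"
```

```text
clock: 5.02
position: [0.5017, 0.1171, 0.2728]
ee_rot: [0.539, 0.842, -0.001, -0.001]
ft_force: [0.5, -0.3, -0.8]
grip_width: 0.153
grasp_force: 97.4
pos [0.5017 0.1171 0.2728] yaw 114.7 q [ 0.39  0.19 -0.78  1.76  0.14  1.26  0.01] shift [-120.6  -80.5   -2.1] |145| twist 0.85 F [ 0.5 -0.3 -0.8] t 5.0
```

```bash
python3 -m creep '[[[-24,-16,0],0.12],[[-48,-32,0],0.24],[[-72,-48,0],0.36],[[-96,-64,0],0.48],[[-120,-80,0],0.6]]';python3 -m creep '[[[0,0,0],0.12],[[0,0,0],0.25],[[0,0,0],0.25],[[0,0,0],0.25]]'
cat > hole.py <<'E'
from h import *
import sys
c=snap('wrist',sys.argv[1]); w=cloud(c)
go([.506,.037,.275],66)
g=(np.hypot(w[...,0]-.506,w[...,1]-.037)<.04)
hsv=cv2.cvtColor(c['pixels'],cv2.COLOR_RGB2HSV); blue=(hsv[...,0]>100)&(hsv[...,0]<130)&(hsv[...,1]>100)
q=w[g&~blue&(w[...,2]>.055)]; print('z hist .055+2mm',np.histogram(q[:,2],bins=np.arange(.055,.1,.002))[0])
b=q[(q[:,2]<.085)]
print('block',cv2.minAreaRect((b[:,:2]*1000).astype(np.float32)))
# hole pixels: below 0.05, enclosed
m=(g&(w[...,2]<.055)).astype(np.uint8); n,l,s,ce=cv2.connectedComponentsWithStats(m)
for i in range(1,n):
    if s[i,4]>60:
        pix=np.argwhere(l==i)[:,::-1].astype(np.float32)
        # intersect pixel rays of region hull with plane z=.064
        E=np.array(c['extrinsics']);o=-E[:3,:3].T@E[:3,3]
        h=cv2.convexHull(pix)[:,0]; d=np.c_[(h[:,0]-c['cx'])/c['fx'],(h[:,1]-c['cy'])/c['fy'],np.ones(len(h))]@E[:3,:3]
        P=o+d*((.065-o[2])/d[:,2])[:,None]; print(i,s[i],'circ',cv2.minEnclosingCircle((P[:,:2]*1000).astype(np.float32)),'px',ce[i].round())
E
python3 hole.py w5
```

```text
clock: 5.43
position: [0.4797, -0.0253, 0.2729]
ee_rot: [0.764, 0.645, -0.001, -0.001]
ft_force: [0.6, 0.7, -0.8]
grip_width: 0.15
grasp_force: 97.4
clock: 5.77
position: [0.4803, -0.0237, 0.2731]
ee_rot: [0.836, 0.549, -0.001, -0.001]
ft_force: [0.5, 0.0, -0.6]
grip_width: 0.152
grasp_force: 97.4
pos [ 0.4804 -0.0236  0.2733] yaw 66.6 q [ 0.56  0.08 -0.62  1.84  0.05  1.24 -0.49] shift [65.7 -0.5 -1.7] |66| twist 0.011 F [ 0.5  0.1 -1.2] t 5.8
z hist .055+2mm [  80   94  144 1231 1572  256    0    0    0    0    0    0    0    0
    0    0    0    0    0    0    0    0]
block ((502.7643127441406, 36.02755355834961), (44.03144454956055, 44.10877227783203), 76.5594711303711)
1 [ 273   65  102  111 3569] circ ((504.3236999511719, 38.49563980102539), 36.52708053588867) px [333. 103.]
5 [ 298  109   40   40 1210] circ ((502.93841552734375, 36.45199966430664), 12.9622163772583) px [318. 129.]
```

View pics/w5.png

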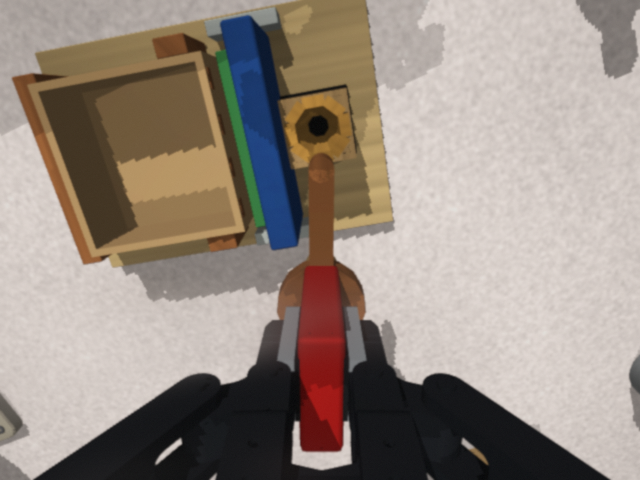

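The brass hole is at (318,126). The block measures exactly 44 x 44 mm and centres at (0.5028, 0.0362), matching the hole. Next I'll check the peg's axis against the TCP in the same frame.

Run:
```python
from h import *
c=dict(np.load('pics/w5.npz')); w=cloud(c); o=manip.get_obs(); r=R.from_quat(o['ee_rot']).as_matrix()
t=(w-o['position'])@r*1000
hsv=cv2.cvtColor(c['pixels'],cv2.COLOR_RGB2HSV); H,S=hsv[...,0].astype(int),hsv[...,1]
m=(H<20)&(w[...,2]>.15)&(w[...,2]<.20)&(S>60)
a=t[m]; print(len(a),'z',np.percentile(w[m][:,2],[5,50,95]).round(4))
top=a[abs(a[:,2]-np.median(a[a[:,0]>35][:,2]))<3]
print('arm x max',np.percentile(top[:,0],[99,99.8]),'y of arm end',[np.percentile(top[(top[:,0]>k)&(top[:,0]<k+10)][:,1],[1,99]).round(1) for k in (30,45,52)])
col=top[top[:,0]<22]; print('collar y',np.percentile(col[:,1],[.5,99.5]).round(1),'x',col[:,0].min())
red=t[((H<6)|(H>174))&(S>150)&(w[...,2]>.2)]; print('handle y',np.percentile(red[:,1],[1,99]),'x',np.percentile(red[:,0],[1,99]),'z',np.percentile(red[:,2],[1,50]))
go([.5028,.0363,.253],66.4)
```

```text
5209 z [0.1748 0.1802 0.1932]
arm x max [60.72720454 61.4556607 ] y of arm end [array([-5.5,  4.2]), array([-5.3,  4.5]), array([-5.2,  4.4])]
collar y [-19.2  17.9] x -8.728078276971342
handle y [-6.99748166  5.89614475] x [-21.87272779  18.15320187] z [34.12222068 35.59354189]
pos [ 0.4804 -0.0236  0.2733] yaw 66.6 q [ 0.56  0.08 -0.62  1.84  0.05  1.24 -0.49] shift [63.8 -3.2 20.3] |67| twist 0.004 F [ 0.5  0.1 -1.2] t 5.8
```

```bash
python3 -m creep '[[[33,-1.5,0],0],[[66,-2.5,0],0],[[66,-2.5,20],0],[[66,-2.5,40],0],[[66,-2.5,40],0]]';python3 -m creep '[[[0,0,0],0],[[0,0,0],0]]'; python3 -c "
from h import *
go([.5028+.0013,.0363+.0022,.176],66.4)"
```

```text
clock: 6.23
position: [0.5032, 0.0381, 0.2303]
ee_rot: [0.836, 0.549, -0.002, -0.002]
ft_force: [-0.4, -0.8, -1.9]
grip_width: 0.154
grasp_force: 97.5
clock: 6.4
position: [0.5051, 0.0375, 0.2347]
ee_rot: [0.837, 0.548, 0.0, 0.0]
ft_force: [0.4, -0.8, -0.7]
grip_width: 0.154
grasp_force: 97.5
pos [0.5051 0.0375 0.2347] yaw 66.4 q [ 0.45  0.18 -0.67  1.83  0.12  1.17 -0.67] shift [ 0.5 -1.3 58.7] |59| twist 0.0 F [ 0.4 -0.8 -0.7] t 6.4
```

```bash
python3 -m creep '[[[0.5,-1,10],0],[[0.5,-1,20],0],[[0.5,-1,30],0],[[0.5,-1,38],0],[[0.5,-1,44],0]]';python3 -m creep '[[[0,0,0],0],[[0,0,0],0]]'; python3 -c "
from h import *
go([.5042,.0384,.176],66.4)"
```

```text
clock: 6.82
position: [0.5037, 0.0383, 0.1885]
ee_rot: [0.837, 0.547, -0.001, -0.0]
ft_force: [-0.4, -0.1, -1.0]
grip_width: 0.155
grasp_force: 97.5
clock: 6.98
position: [0.504, 0.0385, 0.1896]
ee_rot: [0.837, 0.547, -0.0, -0.0]
ft_force: [0.8, -0.2, -0.7]
grip_width: 0.15
grasp_force: 97.5
pos [0.504  0.0385 0.1896] yaw 66.3 q [ 0.44  0.24 -0.67  1.88  0.16  1.08 -0.71] shift [-0.   0.2 13.6] |14| twist -0.001 F [ 0.8 -0.2 -0.7] t 7.0
```

```bash
python3 -m creep '[[[0,0,3],0],[[0,0,6],0],[[0,0,8],0],[[0,0,8],0]]'|grep -E 'pos|ft'; for i in 1; do python3 -m creep '[[[0,0,1],0],[[0,0,2],0],[[0,0,2],0]]'|grep -E 'pos|ft'; done
```

```text
position: [0.504, 0.0384, 0.1815]
ft_force: [-0.5, 0.5, -1.0]
position: [0.5042, 0.0384, 0.1798]
ft_force: [1.0, -0.3, -0.5]
```

```bash
python3 -m creep '[[[0,0,1],0],[[0,0,1],0],[[0,0,1],0]]'|grep -E 'pos|ft'
```

```text
position: [0.5042, 0.0384, 0.1789]
ft_force: [-0.2, -0.3, -1.0]
```

```bash
python3 -m creep '[[[0,0,1],0],[[0,0,1],0],[[0,0,1],0]]'|grep -E 'pos|ft'; python3 -m creep '[[[0,0,1],0],[[0,0,1],0],[[0,0,1],0]]'|grep -E 'pos|ft'
```

```text
position: [0.5042, 0.0384, 0.1779]
ft_force: [0.5, -0.5, -0.7]
position: [0.5043, 0.0385, 0.177]
ft_force: [1.2, 0.7, -1.7]
```

```bash
python3 -m creep '[[[0,0,1],0],[[0,0,1],0],[[0,0,1],0]]'|grep -E 'pos|ft'
```

```text
position: [0.5043, 0.0385, 0.176]
ft_force: [1.8, -0.1, -0.2]
```

```bash
python3 -m creep '[[[0,0,0.7],0],[[0,0,0.7],0],[[0,0,0.7],0]]'|grep -E 'pos|ft'
```

```text
position: [0.5044, 0.0385, 0.1754]
ft_force: [2.5, 1.3, -0.6]
```

```bash
python3 -m creep '[[[0.3,0.3,0.7],0],[[0.3,0.3,0.7],0],[[0.3,0.3,0.7],0]]'|grep -E 'pos|ft'
```

```text
position: [0.5046, 0.0387, 0.1748]
ft_force: [0.4, 1.1, 5.2]
```

```bash
python3 -m creep '[[[0,0.2,0.7],0],[[0,0.2,0.7],0],[[0,0.2,0.7],0]]'|grep -E 'pos|ft'
```

```text
position: [0.5048, 0.0387, 0.1744]
ft_force: [-1.7, 0.1, 10.7]
```

```bash
python3 -m creep '[[[0,-0.1,0.5],0],[[0,-0.1,0.5],0],[[0,-0.1,0.5],0]]'|grep -E 'pos|ft'; python3 -c "
from h import *
o=manip.get_obs();print(o['torque'].round(2));go([.5042,.0384,.176],107.5)"
```

```text
position: [0.5048, 0.0387, 0.1743]
ft_force: [-3.0, 0.3, 13.4]
[ 0.05  0.84 -0.  ]
pos [0.5048 0.0387 0.1743] yaw 66.3 q [ 0.43  0.26 -0.66  1.89  0.18  1.05 -0.72] shift [-0.5 -0.4 -1.7] |2| twist -0.718 F [-3.   0.3 13.4] t 9.6
```

```bash
python3 -m creep '[[[0,-0.3,0.2],-0.05],[[0,-0.4,0.2],-0.1],[[0,-0.6,0.2],-0.15],[[0,-0.6,0.2],-0.15]]'|grep -E 'pos|ft'; python3 -c "
from h import *
o=manip.get_obs();print(o['torque'].round(2));go([.5042,.0384,.176],107.5)"
```

```text
position: [0.5043, 0.0389, 0.1739]
ft_force: [-1.1, 0.5, 9.6]
[ 0.02  0.54 -0.02]
pos [0.5043 0.0389 0.1739] yaw 75.1 q [ 0.45  0.26 -0.68  1.9   0.19  1.05 -0.57] shift [-0.5  0.  -2.1] |2| twist -0.565 F [-1.1  0.5  9.6] t 9.9
```

```bash
python3 -m creep '[[[0,-0.1,0.4],-0.06],[[0,-0.3,0.5],-0.12],[[0,-0.4,0.6],-0.15],[[0,-0.4,0.6],-0.15]]'|grep -E 'pos|ft'; python3 -c "
from h import *
o=manip.get_obs();print(o['torque'].round(2));go([.5042,.0384,.176],107.5)"
```

```text
position: [0.504, 0.039, 0.1736]
ft_force: [-2.5, 0.6, 13.5]
[-0.01  0.8  -0.07]
pos [0.504  0.039  0.1736] yaw 83.6 q [ 0.47  0.26 -0.71  1.9   0.2   1.05 -0.43] shift [-0.5  0.3 -2.4] |3| twist -0.417 F [-2.5  0.6 13.5] t 10.2
```

```bash
python3 -m creep '[[[0,-0.3,0.2],-0.06],[[0,-0.5,0.3],-0.12],[[0,-0.6,0.3],-0.18],[[0,-0.6,0.3],-0.18]]'|grep -E 'pos|ft'; python3 -c "
from h import *
o=manip.get_obs();print(o['torque'].round(2));go([.5042,.0384,.176],107.5)"
```

```text
position: [0.5034, 0.039, 0.1734]
ft_force: [-3.8, -0.0, 14.7]
[-0.04  0.81  0.18]
pos [0.5034 0.039  0.1734] yaw 94.0 q [ 0.49  0.27 -0.73  1.9   0.21  1.05 -0.26] shift [-0.7  0.7 -2.6] |3| twist -0.235 F [-3.8 -0.  14.7] t 10.6
```

```bash
python3 -m creep '[[[0,-0.2,0.1],-0.05],[[0,-0.3,0.2],-0.1],[[0,-0.3,0.2],-0.1]]'|grep -E 'pos|ft'; python3 -c "
from h import *
o=manip.get_obs();print(o['torque'].round(2));go([.5042,.0384,.176],107.5)"
```

```text
position: [0.5033, 0.039, 0.1733]
ft_force: [-2.8, 0.0, 16.0]
[-0.02  0.85 -0.32]
pos [0.5033 0.039  0.1733] yaw 99.7 q [ 0.5   0.27 -0.75  1.9   0.21  1.05 -0.16] shift [-0.8  0.8 -2.7] |3| twist -0.136 F [-2.8  0.  16. ] t 10.8
```

```bash
python3 -m creep '[[[0,-0.1,0],-0.04],[[0,-0.2,0.1],-0.08],[[0,-0.2,0.1],-0.1],[[0,-0.2,0.1],-0.1]]'|grep -E 'pos|ft'; python3 -c "
from h import *
o=manip.get_obs();print(o['torque'].round(2));go([.5042,.0384,.176],107.5)"
```

```text
position: [0.5031, 0.039, 0.1732]
ft_force: [-3.1, 1.0, 15.4]
[ 0.07  0.97 -0.58]
pos [0.5031 0.039  0.1732] yaw 105.3 q [ 0.51  0.27 -0.76  1.9   0.22  1.05 -0.07] shift [-0.8  0.9 -2.8] |3| twist -0.038 F [-3.1  1.  15.4] t 11.2
```

```bash
python3 -m creep '[[[0,-0.1,0],-0.03],[[0,-0.1,0.1],-0.06],[[0,-0.1,0.1],-0.06]]'|grep -E 'pos|ft'
cat > bar.py <<'E'
from h import *
o=manip.get_obs();print(o['torque'].round(2));go([.5042,.0384,.176],107.5)
n=np.array([-.972,.236])
def bar(c):
    w=cloud(c); hsv=cv2.cvtColor(c['pixels'],cv2.COLOR_RGB2HSV); m=(hsv[...,0]>105)&(hsv[...,0]<125)&(hsv[...,1]>130)&(w[...,2]>.086)&(w[...,0]>.4)&(w[...,0]<.55)&(w[...,1]>.055)&(w[...,1]<.1)
    s=w[m][:,:2]@n; return np.percentile(s,[5,50,95])*1000,m.sum()
for k in ('top','scene'): print(k,bar(dict(np.load(f'pics/{k}0.npz'))),bar(camera(k)))
E
python3 bar.py
```

```text
position: [0.503, 0.0389, 0.1731]
ft_force: [-2.7, 0.2, 16.0]
[ 0.02  1.02 -0.72]
pos [0.503  0.0389 0.1731] yaw 108.8 q [ 0.52  0.28 -0.77  1.9   0.22  1.05 -0.01] shift [-0.9  1.  -2.9] |3| twist 0.022 F [-2.7  0.2 16. ] t 11.4
top (array([-450.32406776, -444.88026187, -439.85103139]), np.int64(80)) (array([-437.73786416, -431.99653536, -427.30115843]), np.int64(24))
scene (array([-456.46794106, -449.11183933, -440.00883616]), np.int64(154)) (array([-432.28601752, -429.2684858 , -428.14115333]), np.int64(10))
```

```bash
python3 -m creep '[[[0,0,0.1],-0.025],[[0,0,0.1],-0.025],[[0,0,0.1],-0.025]]'|grep -E 'pos|ft'; python3 -m creep '[[[0,0,0],0],[[0,0,0],0],[[0,0,0],0],[[0,0,0],0],[[0,0,0],0]]' 0.5; python3 bar.py
```

```text
position: [0.503, 0.039, 0.1731]
ft_force: [-4.9, 0.2, 17.7]
clock: 12.17
position: [0.5023, 0.0388, 0.1714]
ee_rot: [0.572, 0.82, -0.0, -0.0]
ft_force: [-0.3, 0.1, -0.2]
grip_width: 0.5
grasp_force: 0.0
[ 0.02 -0.04  0.01]
pos [0.5023 0.0388 0.1714] yaw 110.2 q [ 0.52  0.28 -0.77  1.9   0.22  1.05  0.01] shift [-1.   1.7 -4.6] |5| twist 0.046 F [-0.3  0.1 -0.2] t 12.2
top (array([-450.32406776, -444.88026187, -439.85103139]), np.int64(80)) (array([-436.80883713, -431.74008808, -427.47516816]), np.int64(24))
scene (array([-456.46794106, -449.11183933, -440.00883616]), np.int64(154)) (array([-441.53092576, -434.30037136, -427.03229133]), np.int64(47))
```

The bar still reads about 13 mm of travel with the peg let go. I'll raise the gripper clear and check once more.

```bash
python3 -m creep '[[[0,0,-15],0],[[0,0,-40],0],[[0,0,-70],0],[[0,0,-100],0],[[0,0,-120],0]]'|grep -E 'pos|ft'; python3 -m creep '[[[-30,0,0],0],[[-60,0,0],0],[[-60,0,0],0],[[-60,0,0],0]]'|grep -E 'pos|ft'; python3 bar.py
python3 - <<'E'
from h import *
c=snap('wrist','w9'); w=cloud(c); hsv=cv2.cvtColor(c['pixels'],cv2.COLOR_RGB2HSV); H,S=hsv[...,0].astype(int),hsv[...,1]
p=w[((H<6)|(H>174))&(S>150)&(w[...,2]>.1)&(w[...,1]<.12)]; zt=np.percentile(p[:,2],98); t=p[p[:,2]>zt-.005]; print('handle top',zt.round(4),cv2.minAreaRect((t[:,:2]*1000).astype(np.float32)))
E
```

```text
position: [0.5029, 0.0392, 0.2944]
ft_force: [0.3, 1.3, 0.3]
position: [0.5234, -0.0192, 0.2913]
ft_force: [0.2, 0.2, -0.6]
[ 0.07  0.05 -0.02]
pos [ 0.5234 -0.0192  0.2913] yaw 110.0 q [ 0.63  0.19 -0.75  1.71  0.13  1.29  0.2 ] shift [ 60.7   1.8 115.3] |130| twist 0.043 F [ 0.2  0.2 -0.6] t 13.0
top (array([-450.32406776, -444.88026187, -439.85103139]), np.int64(80)) (array([-438.78033786, -432.28159798, -426.81150329]), np.int64(86))
scene (array([-456.46794106, -449.11183933, -440.00883616]), np.int64(154)) (array([-442.05695364, -433.53315031, -427.22100301]), np.int64(65))
handle top 0.1401 ((503.13043212890625, 36.327857971191406), (13.759605407714844, 41.23566818237305), 18.414165496826172)
```

View pics/w9.png

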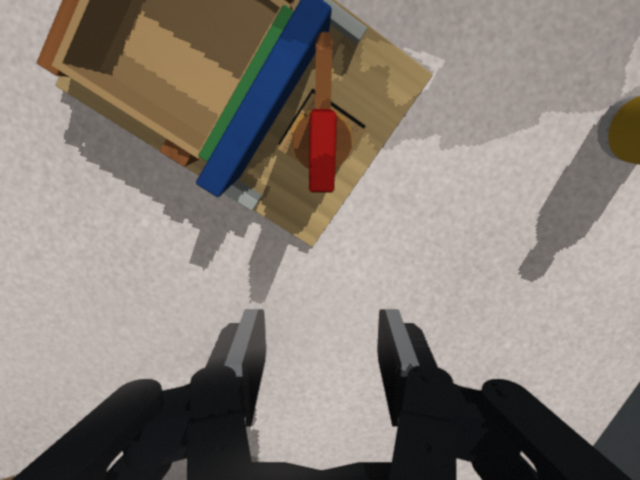

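The handle at (322,150) is centred on the hole. The arm is at 58° against the bar, the felt is pressed on the box, and the gripper is clear.

```bash
python3 -c "
from workcell import manip
print(manip.hand_in())"
```

```text
the job is handed in; nothing more can be done
None
```

The job is handed in, with no verdict returned: the peg sits upright and centred in the brass hole, turned to about 58° under roughly 13–18 N, and after release the cameras showed the bar holding at about 12–13 mm of travel (felt against the box) with the gripper clear.

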